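# Chase the thread of a foot block with a hand tap

### The job

Clamp the foot block by swinging the vice's cam lever clockwise all the way to its closed stop, and only then run the hand tap down through its boss. Turn the tap wrench clockwise half a turn forward and a quarter turn back, then the same again, and then forward until the stop collar comes down on the boss. Leave the clamp closed, do not push the timer, comb or marker about, and let go.

Things in the scene. Friction and masses are not known exactly. Their poses are not given: they have to be found in the camera images.
- jig: Grey cam vice screwed to the bench (does not move during the task; its place and yaw vary). Base plate 130 mm along its x, 190 mm along its y, 14 mm thick; origin on the bench top, directly below the tap's axis; z up. An aluminium foot block 76 x 76 mm, top at z = 46 mm, stands between the jaws over the origin; from it rises a round boss, 36 mm across, top at z = 62 mm, in which the tap stands upright. The clamp lever's vertical pivot lies at (0, -88) mm in this frame.
- clamp_lever (a joint): Angle of the flat dark steel cam lever about its vertical pivot, rad: 0 = open, pointing along the vice's -y; grows clockwise seen from above; 1.5 = closed against its stop, pointing nearly along the vice's -x. Starts between 0 and 0.4 and stays where it is left (friction 0.12 N m). Closing it pushes the moving jaw 6 mm on to the block. The arm swings at z = 48 to 58 mm.
- lever_grip (a point): Middle of the grip at the lever's end: an upright black round handle 22 mm across, from z = 58 to 106 mm; this point is at z = 86 mm, 95 mm from the pivot. z up, y points from here to the pivot.
- tap (a joint): Angle of the tap and its wrench, rad; grows as they turn clockwise seen from above (forward, downward). Starts between 0 and 0.2, the upper end of travel; at 6.28 the stop collar rests on the boss and it turns no farther. The tap sinks 3 mm a turn and stays where it is left (friction 0.12 N m). At 0 the wrench lies along the vice's x.
- wrench (a point): Middle of the tap wrench, on the tap's axis, at z = 115 mm above the bench at the start (3 mm lower at full depth). x along the wrench, z up. The wrench is a steel bar 130 mm long: a flat-sided middle 56 mm long, 18 mm wide and 26 mm high (centred here), with a round handle of 13 mm diameter at each end. Below it are 25 mm of 15 mm round shank, then the dark stop collar 28 mm across and 12 mm high, whose underside is 3 mm above the boss when joint tap is 0.
- timer: White bench timer 66 x 66 x 18 mm lying loose left of the vice; origin under its centre. Bystander.
- comb: White gel comb 12 x 160 x 30 mm standing loose behind the vice; origin under its centre. Bystander.
- marker: Marker pen 12 x 143 x 14 mm lying loose before the vice; origin under its centre. Bystander.

How it is judged (in metres and radians):
On the way, in this order (a step that is already met when the one before it is completed fails the run):
1. the clamp lever is closed (within 0.15 rad of its stop), the tap not yet turned (value of joint clamp_lever above 1.35 rad and value of joint tap below 0.6 rad), for 0.2 s.
2. the tap has been turned about half a turn forward (2.7 to 3.9 rad) and stopped there (value of joint tap between 2.7 and 3.9 rad and velocity of joint tap below 0.2 rad/s), for 0.1 s.
3. it has been turned about a quarter back (to between 0.8 and 2.25 rad) (value of joint tap between 0.8 and 2.25 rad), for 0.1 s.
4. it has been turned about half a turn forward again (4.2 to 5.5 rad) and stopped there (value of joint tap between 4.2 and 5.5 rad and velocity of joint tap below 0.2 rad/s), for 0.1 s.
5. it has been turned about a quarter back again (to between 2.4 and 3.85 rad) (value of joint tap between 2.4 and 3.85 rad), for 0.1 s.
At the end, for the whole second after the job is handed in: The tap is at full depth (joint above 5.9 rad of 6.28, collar on the boss), the clamp lever is closed (above 1.35 rad of 1.5), both still (value of joint tap above 5.9 rad and value of joint clamp_lever above 1.35 rad and velocity of joint tap between -0.1 and 0.1 rad/s and velocity of joint clamp_lever between -0.1 and 0.1 rad/s); the robot touches nothing.
It fails at once if the tap turned (beyond 0.6 rad) while the clamp lever is open (below 1.2 rad) (value of joint tap above 0.6 rad and value of joint clamp_lever below 1.2 rad).
It fails at once if the bench timer moved more than 30 mm (distance of timer from where it was at the start of the episode above 0.03 m).
It fails at once if the gel comb moved more than 30 mm (distance of comb from where it was at the start of the episode above 0.03 m).
It fails at once if the marker moved more than 30 mm (distance of marker from where it was at the start of the episode above 0.03 m).
It also fails if it takes over 72 s, if anything falls off the work surface, if the arm or the gripper's body presses on something with over 40 N, if the wrist force passes 120 N, or if a joint passes its speed limit or range.

### The arm

A 7-joint arm with a two-finger parallel gripper is mounted at the origin on a cart in front of the work surface, level with it; the furniture and walls round the work are solid. World frame = base frame: x ahead of the robot, y to its left, z up, the work surface at z = 0. Lengths are in m, angles in degrees, forces in N, time in s.
With the tool pointing down it reaches from about 0.425 to 0.875 m from the base axis. Payload 4.7 kg.
Tool frame: the origin (TCP) lies on the centre line of the jaws, within the pads' length; the fingertips stand 8 mm ahead of it and the grasp point (between the pads) lies 11 mm behind it; z points along the fingers, y is the direction in which the jaws open and shut (so a half turn about z gives the same grasp; the last joint's range is limited). The gripper opens to 87 mm and grips with 3 to 60 N. Pads are 19 mm wide; open, the fingers measure 117 mm over their backs; the gripper's body (75 mm by 190 mm) begins 51 mm behind the grasp point.
Start: joints at [-63.879, 18.392, -4.016, 83.108, 1.295, 78.541, -3.26], TCP at [0.278, 0.588, 0.231] pointing down, gripper open.
Joint ranges: [-163.93, 163.93], [-17.29, 119.83], [-79.2, 71.16], [3.27, 140.29], [-89.18, 269.18], [5.43, 117.66], [-154.24, 154.24]. Speed limits (degrees/s): [147.25, 147.25, 180, 180, 180, 180, 180].

### API

Orientations are given as [roll, pitch, yaw] about the fixed x, y, z axes, in that order (R = Rz(yaw) Ry(pitch) Rx(roll)).
In Python, from cell import status, vision, workorder gives the robot as it stands.
- The arm moves only by the tool step_arm, never from a script. Its argument "series" is a list of rows, each an object of numbers: "ax", "ay", "az": the turn, a rotation vector about the world's x, y, z in degrees; "x", "y", "z": the shift along the world's x, y, z in m; "claw": the opening in per cent of the stroke, from 0 (shut) to 100 (fully open). In form: [{"ax": .., "ay": .., "az": .., "x": .., "y": .., "z": .., "claw": ..}, ...]. A call has 1 to 12 rows; each row is the pose to reach, as a shift and turn from the pose commanded when the call began; what a row does not reach only later rows make up. A row lasts 1/10 s, in which the tool goes at most 50 mm and 8.59 degrees, less where a joint would pass 70% of its speed; a pose out of reach is approached as far as the arm can. A call with a gripper value outside its range is refused whole. The fingers move at their own pace and stop on an object; "squeeze" is the grip in N (left out, the last holds). Time passes only in rows, so rows that repeat a pose let the fingers close. It gives the time, the measured TCP pose, the force and the opening at its end, in the units of the state.
- status.get_obs(): the state, without advancing time (a new reading comes with each control period).
- vision.read_camera(name): name is "scene" or "top" or "wrist"; returns the picture (384x512x3 uint8, red, green, blue); there is no depth.
- vision.camera_params(name): a dict with "fovy" (degrees; the focal length in pixels is half the picture's height over the tangent of half this angle, whatever the lens; pixels are square), "cx", "cy" (the principal point, pixels), "eye" and "orientation" of the camera in the world; the wrist camera has in their place "tool_from_camera" (4x4, takes a point from camera to tool coordinates, whose origin is the TCP and whose axes are the flange's). Camera axes: x right, y down, z forward; pixel columns grow to the right and rows downward; lengths in m; the calibration is good to about 2 mm. A picture is of the moment at which its call begins: read the wrist's pose just before it. camera_params takes no time and is no camera call.
- workorder.sign_off(): hands the job in, once; it reports no verdict.
The state is a dict: "time_s": time; "qpos": joint angles; "joint_velocities": joint speeds; "effort": joint torques, N m; "tool_pos": TCP position; "tool_rot": TCP orientation; "force": force on the tool from outside, world axes, zero at the start; "wrist_torque": the same for the moment, N m; "grip_width": finger opening in m.
Only numpy, scipy, OpenCV 4.12 (cv2) and the standard library are available. Lean on these libraries where they do the work, as an engineer would, in place of code of your own. Each camera call takes 0.05 s, during which the arm holds its last target.

## Working session

There is one attempt and no reset: what is moved stays moved. The work goes in short steps, Python scripts to look and compute and a tool call to move; the robot and the scene stay as the last step left them, time stands still between calls to the robot, and variables do not carry over. Pictures are saved under pics/ and viewed, and the job is handed in when it is done.

Besides the shell and the picture viewer there is one more tool, called after "Call:" as name(argument=value, ...) on one line, values as JSON. step_arm: Moves the arm, as the interface text tells. Its arguments: {"type":"object","properties":{"series":{"type":"array"},"squeeze":{"type":"number"}},"required":["series"]}

```bash
mkdir -p pics; ls; python3 - <<'E'
from cell import status, vision
import cv2
o=status.get_obs(); print(o)
for n in ("scene","top"):
    im=vision.read_camera(n); cv2.imwrite(f"pics/{n}0.png",im[:,:,::-1])
for n in ("scene","top","wrist"): print(n,vision.camera_params(n))
E
```

```text
pics
{'time_s': 0.0, 'qpos': array([-63.87971133,  18.4390719 ,  -4.01552121,  83.17669873,
         1.29629352,  78.54119699,  -3.25881927]), 'joint_velocities': array([-0.00865301, -0.00448513, -0.13017471, -0.0067771 ,  0.05098647,
       -0.10097543, -0.01898163]), 'effort': array([-1.00877078e-04, -4.91287887e+01, -4.04167129e-01, -3.12531066e+01,
       -6.40514516e-02,  4.39105066e-02,  1.85176118e-04]), 'tool_pos': array([0.27772559, 0.58706563, 0.22944564]), 'tool_rot': array([-1.79888351e+02,  7.14657293e-03,  1.54690937e+02]), 'force': array([ 1.06080592, -0.47438421,  0.46017229]), 'wrist_torque': array([ 0.03259907, -0.018582  , -0.02367961]), 'grip_width': 0.08684668601926042}
scene {'fovy': 55.244940515891194, 'cx': 251.0854667325052, 'cy': 189.07813888583087, 'eye': array([ 0.21826016, -0.22316672,  0.75286446]), 'orientation': array([-139.21008121,   -0.97350244,  -37.12071542])}
top {'fovy': 48.66640591952689, 'cx': 252.63741457219604, 'cy': 189.7679660906753, 'eye': array([0.48366798, 0.2415819 , 1.0627086 ]), 'orientation': array([-176.42844435,   -0.51939017,  -89.98866863])}
wrist {'fovy': 65.3109797177959, 'cx': 255.2847920358348, 'cy': 198.57512843192097, 'tool_from_camera': array([[ 5.75777370e-04, -9.57470252e-01, -2.88531427e-01,
         7.88932678e-02],
       [ 9.99999748e-01,  6.70906236e-04, -2.30808612e-04,
         7.90532714e-04],
       [ 4.14569914e-04, -2.88531221e-01,  9.57470398e-01,
        -1.54294138e-01],
       [ 0.00000000e+00,  0.00000000e+00,  0.00000000e+00,
         1.00000000e+00]])}
```

View pics/scene0.png

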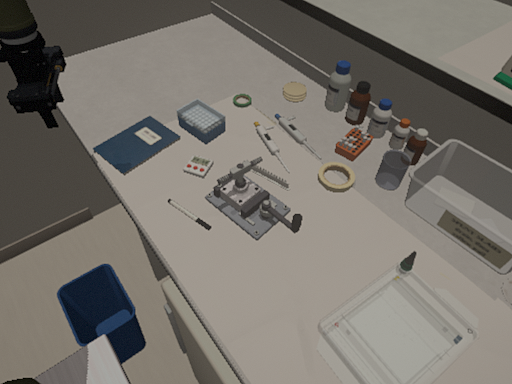

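View pics/top0.png

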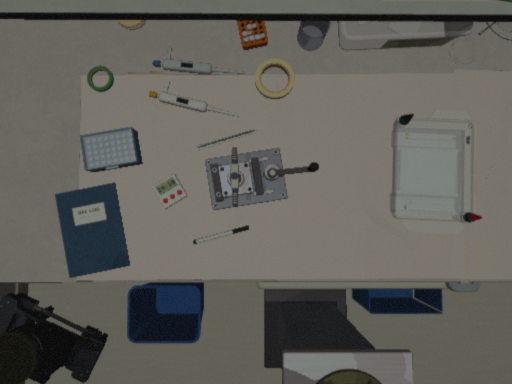

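```bash
cat > h.py <<'E'
import numpy as np, cv2
from scipy.spatial.transform import Rotation as R
from cell import status, vision
def cam(n,o=None):
    p=vision.camera_params(n); f=192/np.tan(np.radians(p['fovy']/2))
    if n!='wrist':
        return f,p['cx'],p['cy'],np.array(p['eye']),R.from_euler('xyz',p['orientation'],degrees=True).as_matrix()
    T=np.eye(4);T[:3,:3]=R.from_euler('xyz',o['tool_rot'],degrees=True).as_matrix();T[:3,3]=o['tool_pos']
    T=T@np.array(p['tool_from_camera']); return f,p['cx'],p['cy'],T[:3,3],T[:3,:3]
def ray(c,u,v): 
    f,cx,cy,e,M=c; return e,M@np.array([(u-cx)/f,(v-cy)/f,1])
def onz(c,u,v,z):
    e,d=ray(c,u,v); return e+d*(z-e[2])/d[2]
def proj(c,P):
    f,cx,cy,e,M=c; q=M.T@(np.asarray(P)-e); return q[0]/q[2]*f+cx,q[1]/q[2]*f+cy
E
python3 - <<'E'
import cv2
a=cv2.imread('pics/top0.png')[130:250,150:340]
cv2.imwrite('pics/top0c.png',cv2.resize(a,None,fx=4,fy=4,interpolation=cv2.INTER_CUBIC))
a=cv2.imread('pics/scene0.png')[140:245,160:320]
cv2.imwrite('pics/scene0c.png',cv2.resize(a,None,fx=5,fy=5,interpolation=cv2.INTER_CUBIC))
E
```

```text
(no output)
```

View pics/top0c.png

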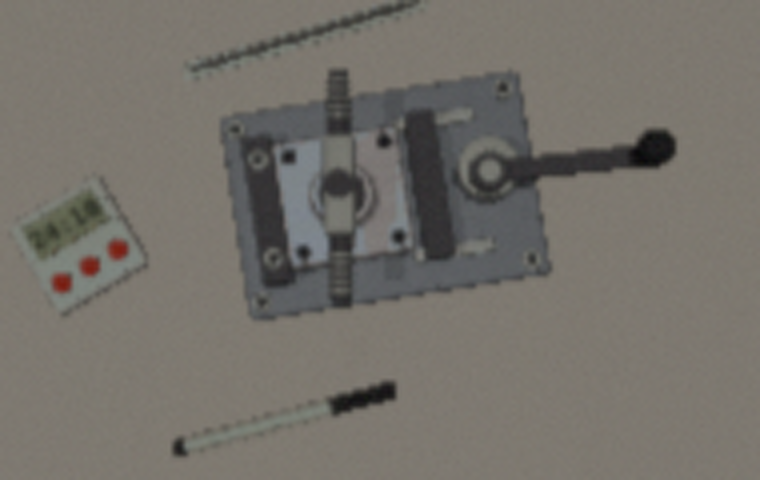

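View pics/scene0c.png

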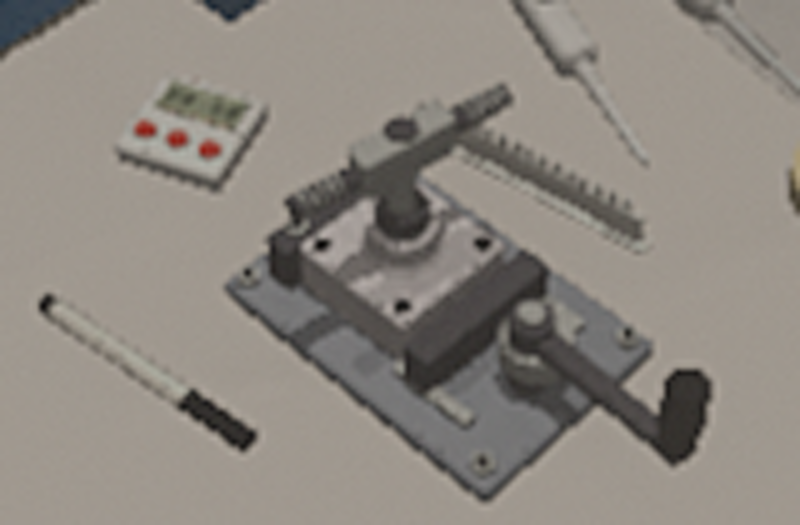

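```bash
python3 - <<'E'
from h import *
c=cam('top'); s=cam('scene')
P=lambda u,v,z: onz(c,150+(u+.5)/4-.5,130+(v+.5)/4-.5,z)
S=lambda u,v,z: onz(s,160+(u+.5)/5-.5,140+(v+.5)/5-.5,z)
C=[P(*p,.014) for p in((221,118),(517,72),(550,270),(253,320))]
print(np.round(C,4)); 
for a,b in((0,1),(3,2),(3,0),(2,1)):
    d=C[b]-C[a]; print(np.linalg.norm(d),np.degrees(np.arctan2(d[1],d[0])))
print('tap knob',P(340,183,.132),'scene',S(401,128,.132))
print('wrench ends',P(338,70,.115),P(341,304,.115), S(508,92,.115),S(295,210,.115))
print('pivot',P(490,170,.06),S(533,312,.062)); print('grip top',P(658,146,.106),S(688,381,.106))
print('timer',P(80,246,.018),'comb',P(190,68,.015),P(415,5,.015),'marker',P(178,447,.007),P(395,390,.007))
E
```

```text
[[0.6253 0.3507 0.014 ]
 [0.6544 0.1667 0.014 ]
 [0.531  0.1468 0.014 ]
 [0.5    0.3301 0.014 ]]
0.1862879748110687 -81.01217550415552
0.1859601802178384 -80.41696997425917
0.12697497671846655 9.340273088566859
0.12504158527790551 9.190923083808276
tap knob [0.57346288 0.27279593 0.132     ] scene [0.57353583 0.27301931 0.132     ]
wrench ends [0.63891647 0.27467179 0.115     ] [0.50735612 0.27261626 0.115     ] [0.64074888 0.27552567 0.115     ] [0.51190927 0.27245125 0.115     ]
pivot [0.58825016 0.18625693 0.06      ] [0.59199245 0.19065122 0.062     ]
grip top [0.59723533 0.09343068 0.106     ] [0.59881734 0.0935223  0.106     ]
timer [0.54537773 0.43639371 0.018     ] comb [0.65639614 0.37009281 0.015     ] [0.69624421 0.23028638 0.015     ] marker [0.42175834 0.37650814 0.007     ] [0.4568218  0.24256728 0.007     ]
```

Call:
step_arm(series=[{"x": 0.02, "y": -0.03, "az": -4}, {"x": 0.045, "y": -0.07, "az": -9}, {"x": 0.07, "y": -0.11, "az": -14}, {"x": 0.095, "y": -0.15, "az": -19}, {"x": 0.12, "y": -0.19, "az": -24}, {"x": 0.145, "y": -0.23, "az": -29}, {"x": 0.17, "y": -0.27, "az": -34}, {"x": 0.195, "y": -0.31, "az": -39}, {"x": 0.22, "y": -0.35, "az": -44}, {"x": 0.245, "y": -0.385, "az": -48}, {"x": 0.27, "y": -0.42, "az": -51}, {"x": 0.285, "y": -0.44, "az": -54}])

```text
invalid input
```

Call:
step_arm(series=[{"x": 0.015, "y": -0.02, "az": -2}, {"x": 0.03, "y": -0.04, "az": -4, "claw": 60}, {"x": 0.035, "y": -0.053, "z": -0.01, "az": -4.4, "claw": 60}, {"x": 0.035, "y": -0.053, "z": -0.02, "az": -4.4}, {"x": 0.035, "y": -0.053, "z": -0.03, "az": -4.4}, {"x": 0.035, "y": -0.053, "z": -0.03, "az": -4.4}])

```text
invalid input
```

```bash
python3 - <<'E'
from h import *
o=status.get_obs(); print(o['time_s'],o['tool_pos'],o['tool_rot'],o['qpos'],o['grip_width'],o['force'])
w=vision.read_camera('wrist'); cv2.imwrite('pics/w1.png',w[:,:,::-1])
w=vision.read_camera('scene'); cv2.imwrite('pics/s1.png',w[:,:,::-1])
c=cam('wrist',o); print(proj(c,[.598,.0935,.106]),proj(c,[.5735,.273,.128]),proj(c,[.5877,.1862,.06]))
E
```

```text
0.1 [0.27778914 0.58712142 0.22956054] [-1.79900280e+02  5.57904932e-03  1.54684370e+02] [-63.87727097  18.43645536  -4.01382441  83.16694026   1.29460375
  78.54152591  -3.26077976] 0.08716563652055122 [-0.09356643  0.60303863 -0.55004085]
(np.float64(41.16358775599099), np.float64(526.0382710060899)) (np.float64(131.77622349636374), np.float64(499.8025609332269)) (np.float64(106.29526073968054), np.float64(466.21171122977523))
```

View pics/w1.png

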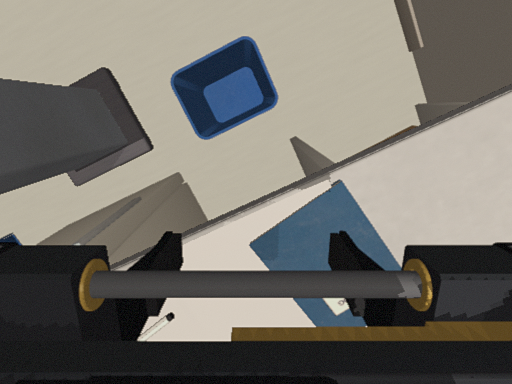

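All row fields seem to be required. The wrist view shows only floor, bin and blue notebook, since the arm hasn't moved.

Call:
step_arm(series=[{"ax": 0, "ay": 0, "az": -4, "x": 0.02, "y": -0.03, "z": 0, "claw": 100}, {"ax": 0, "ay": 0, "az": -9, "x": 0.045, "y": -0.07, "z": 0, "claw": 100}, {"ax": 0, "ay": 0, "az": -14, "x": 0.07, "y": -0.11, "z": 0, "claw": 100}, {"ax": 0, "ay": 0, "az": -19, "x": 0.095, "y": -0.15, "z": 0, "claw": 100}, {"ax": 0, "ay": 0, "az": -24, "x": 0.12, "y": -0.19, "z": 0, "claw": 100}, {"ax": 0, "ay": 0, "az": -29, "x": 0.145, "y": -0.23, "z": 0, "claw": 100}, {"ax": 0, "ay": 0, "az": -34, "x": 0.17, "y": -0.27, "z": 0, "claw": 100}, {"ax": 0, "ay": 0, "az": -39, "x": 0.195, "y": -0.31, "z": 0, "claw": 100}, {"ax": 0, "ay": 0, "az": -44, "x": 0.22, "y": -0.35, "z": 0, "claw": 100}, {"ax": 0, "ay": 0, "az": -48, "x": 0.245, "y": -0.385, "z": 0, "claw": 100}, {"ax": 0, "ay": 0, "az": -51, "x": 0.27, "y": -0.42, "z": 0, "claw": 100}, {"ax": 0, "ay": 0, "az": -54, "x": 0.285, "y": -0.44, "z": 0, "claw": 100}])

```text
time_s: 1.4
tool_pos: [0.5645, 0.1435, 0.2307]
tool_rot: [180.0, 0.1, 100.3]
force: [-0.1, -0.8, -0.1]
grip_width: 0.0868
```

Call:
step_arm(series=[{"ax": 0, "ay": 0, "az": -2, "x": 0.015, "y": -0.025, "z": -0.01, "claw": 60}, {"ax": 0, "ay": 0, "az": -4.4, "x": 0.03, "y": -0.045, "z": -0.025, "claw": 60}, {"ax": 0, "ay": 0, "az": -4.4, "x": 0.035, "y": -0.054, "z": -0.04, "claw": 60}, {"ax": 0, "ay": 0, "az": -4.4, "x": 0.035, "y": -0.054, "z": -0.05, "claw": 60}, {"ax": 0, "ay": 0, "az": -4.4, "x": 0.035, "y": -0.054, "z": -0.05, "claw": 60}])

```text
time_s: 1.9
tool_pos: [0.596, 0.0953, 0.1783]
tool_rot: [-179.7, -0.0, 96.4]
force: [-1.0, 0.1, -0.0]
grip_width: 0.0566
```

```bash
python3 - <<'E'
from h import *
o=status.get_obs(); print(o['time_s'],o['tool_pos'],o['tool_rot'],o['qpos'],o['grip_width'],o['force'])
w=vision.read_camera('wrist'); cv2.imwrite('pics/w2.png',w[:,:,::-1])
w=vision.read_camera('scene'); cv2.imwrite('pics/s2.png',w[:,:,::-1])
c=cam('wrist',o); print(proj(c,[.598,.0935,.106]),proj(c,[.5735,.273,.128]),proj(c,[.5877,.1862,.06]))
E
```

```text
1.9 [0.59600588 0.09529698 0.17827413] [-1.79747720e+02 -3.58482410e-02  9.64107061e+01] [-30.60615558  15.11460279  22.6052872   94.64491866  -6.10801986
  71.7035899   -0.34756924] 0.056614000617906356 [-0.98873791  0.10750266 -0.01712291]
(np.float64(256.89166565972), np.float64(214.6594543480501)) (np.float64(249.91149700771967), np.float64(-77.53473417469525)) (np.float64(257.20201884042115), np.float64(94.3539383675023))
```

View pics/w2.png

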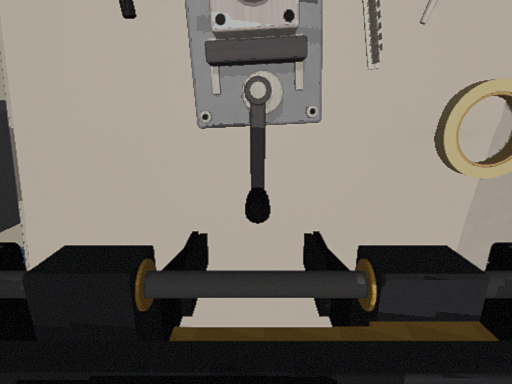

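View pics/s2.png

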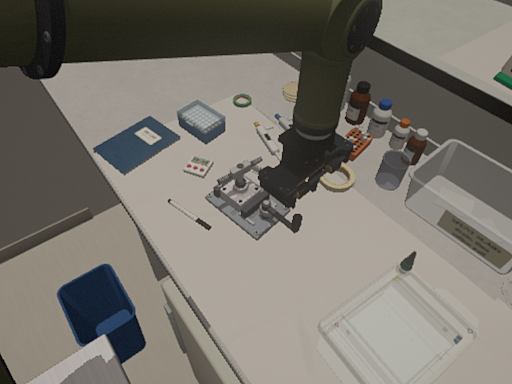

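The wrist view shows the handle at (257,210), the pivot at (258,90) and the lever hanging straight up the picture. That matches the projection, so I'm descending onto the handle.

Call:
step_arm(series=[{"ax": 0, "ay": 0, "az": 0, "x": 0, "y": 0, "z": -0.03, "claw": 60}, {"ax": 0, "ay": 0, "az": 0, "x": 0, "y": 0, "z": -0.065, "claw": 60}, {"ax": 0, "ay": 0, "az": 0, "x": 0, "y": 0, "z": -0.09, "claw": 60}, {"ax": 0, "ay": 0, "az": 0, "x": 0, "y": 0, "z": -0.1, "claw": 60}, {"ax": 0, "ay": 0, "az": 0, "x": 0, "y": 0, "z": -0.1, "claw": 20}, {"ax": 0, "ay": 0, "az": 0, "x": 0, "y": 0, "z": -0.1, "claw": 10}, {"ax": 0, "ay": 0, "az": 0, "x": 0, "y": 0, "z": -0.1, "claw": 10}, {"ax": 0, "ay": 0, "az": 0, "x": 0, "y": 0, "z": -0.1, "claw": 10}], squeeze=12)

```text
time_s: 2.8
tool_pos: [0.599, 0.0939, 0.0822]
tool_rot: [179.8, -0.0, 96.3]
force: [-0.6, 0.3, 0.3]
grip_width: 0.028
```

```bash
python3 - <<'E'
from h import *
o=status.get_obs(); print(o['time_s'],o['tool_pos'],o['tool_rot'],o['grip_width'],o['force'])
p=np.array([.5877,.1862]); yaw=9.3
c=np.array([.598,.094]);d=c-p; a0=np.degrees(np.arctan2(d[1],d[0])); r=np.hypot(*d); print(a0,r, 'final',-80.7-85.9)
for k in range(0,91,7):
    a=np.radians(a0-k); print(-k,np.round(p+.0945*np.array([np.cos(a),np.sin(a)])-c,4), 'theta',np.radians(-80.7-(a0-k)))
E
```

```text
2.8 [0.598977   0.09387931 0.08216842] [ 1.79846537e+02 -2.92031596e-02  9.62901339e+01] 0.028049033710427194 [-0.56654539  0.30402151  0.29785008]
-83.62570768704576 0.09277354148678382 final -166.60000000000002
0 [ 0.0002 -0.0017] theta 0.05106323208985633
-7 [-0.0113 -0.0023] theta 0.1732362797294594
-14 [-0.0228 -0.0015] theta 0.29540932736906245
-21 [-0.0342  0.0008] theta 0.4175823750086655
-28 [-0.0451  0.0044] theta 0.5397554226482686
-35 [-0.0556  0.0093] theta 0.6619284702878717
-42 [-0.0653  0.0154] theta 0.7841015179274747
-49 [-0.0743  0.0227] theta 0.9062745655670775
-56 [-0.0823  0.031 ] theta 1.0284476132066807
-63 [-0.0892  0.0402] theta 1.1506206608462837
-70 [-0.095   0.0502] theta 1.2727937084858867
-77 [-0.0994  0.0609] theta 1.39496675612549
-84 [-0.1026  0.0719] theta 1.517139803765093
```

Call:
step_arm(series=[{"ax": 0, "ay": 0, "az": 0, "x": 0, "y": 0, "z": 0, "claw": 10}, {"ax": 0, "ay": 0, "az": 0, "x": 0, "y": 0, "z": 0, "claw": 10}, {"ax": 0, "ay": 0, "az": -4, "x": -0.006, "y": -0.001, "z": 0, "claw": 10}, {"ax": 0, "ay": 0, "az": -10, "x": -0.016, "y": -0.001, "z": 0, "claw": 10}, {"ax": 0, "ay": 0, "az": -17, "x": -0.0275, "y": 0, "z": 0, "claw": 10}, {"ax": 0, "ay": 0, "az": -24, "x": -0.039, "y": 0.0025, "z": 0, "claw": 10}, {"ax": 0, "ay": 0, "az": -31, "x": -0.0495, "y": 0.0065, "z": 0, "claw": 10}, {"ax": 0, "ay": 0, "az": -38, "x": -0.0595, "y": 0.012, "z": 0, "claw": 10}, {"ax": 0, "ay": 0, "az": -45, "x": -0.069, "y": 0.0185, "z": 0, "claw": 10}])

```text
time_s: 3.7
tool_pos: [0.5293, 0.1122, 0.0816]
tool_rot: [179.9, -0.1, 51.0]
force: [0.3, -0.4, 4.7]
grip_width: 0.0215
```

Call:
step_arm(series=[{"ax": 0, "ay": 0, "az": -7, "x": -0.009, "y": 0.008, "z": 0, "claw": 10}, {"ax": 0, "ay": 0, "az": -14, "x": -0.016, "y": 0.0165, "z": 0, "claw": 10}, {"ax": 0, "ay": 0, "az": -21, "x": -0.022, "y": 0.026, "z": 0, "claw": 10}, {"ax": 0, "ay": 0, "az": -28, "x": -0.0275, "y": 0.036, "z": 0, "claw": 10}, {"ax": 0, "ay": 0, "az": -34, "x": -0.031, "y": 0.045, "z": 0, "claw": 10}, {"ax": 0, "ay": 0, "az": -37, "x": -0.033, "y": 0.05, "z": 0, "claw": 10}, {"ax": 0, "ay": 0, "az": -39, "x": -0.034, "y": 0.0535, "z": 0, "claw": 10}, {"ax": 0, "ay": 0, "az": -39, "x": -0.034, "y": 0.0535, "z": 0, "claw": 10}, {"ax": 0, "ay": 0, "az": -39, "x": -0.034, "y": 0.0535, "z": 0, "claw": 10}])

```text
time_s: 4.6
tool_pos: [0.4939, 0.1658, 0.0815]
tool_rot: [-179.9, 0.1, 12.3]
force: [-5.1, -0.5, 8.7]
grip_width: 0.0207
```

```bash
python3 - <<'E'
from h import *
o=status.get_obs(); print(o['tool_pos'],o['tool_rot'],o['grip_width'],o['force'],o['wrist_torque'])
d=o['tool_pos'][:2]-[.5877,.1862]; a=np.degrees(np.arctan2(d[1],d[0])); print(a,np.hypot(*d),np.radians((-80.7-a)%360))
w=vision.read_camera('scene'); cv2.imwrite('pics/s3.png',cv2.resize(w[130:270,140:340,::-1],None,fx=4,fy=4,interpolation=cv2.INTER_CUBIC))
E
```

```text
[0.49394873 0.1657673  0.08147132] [-1.79948627e+02  1.30989529e-01  1.22868709e+01] 0.020720765923374886 [-5.05097522 -0.50947328  8.6967972 ] [-0.29346367  1.2799812  -0.07342546]
-167.70489138430716 0.09595204538306226 1.518521819996207
```

View pics/s3.png

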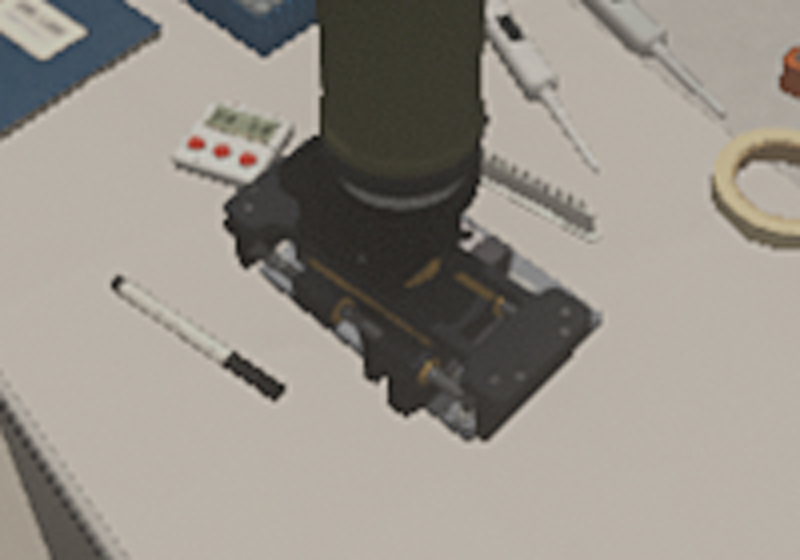

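Call:
step_arm(series=[{"ax": 0, "ay": 0, "az": 0, "x": -0.0005, "y": 0.003, "z": 0, "claw": 10}, {"ax": 0, "ay": 0, "az": 0, "x": -0.001, "y": 0.005, "z": 0, "claw": 10}, {"ax": 0, "ay": 0, "az": 0, "x": -0.001, "y": 0.005, "z": 0, "claw": 10}])

```text
time_s: 4.95
tool_pos: [0.4936, 0.1674, 0.0814]
tool_rot: [179.8, 0.2, 12.2]
force: [-4.7, -7.6, 10.5]
grip_width: 0.0214
```

Call:
step_arm(series=[{"ax": 0, "ay": 0, "az": 0, "x": -0.001, "y": 0, "z": 0, "claw": 40}, {"ax": 0, "ay": 0, "az": 0, "x": -0.001, "y": -0.003, "z": 0, "claw": 60}, {"ax": 0, "ay": 0, "az": 0, "x": -0.001, "y": -0.003, "z": 0, "claw": 60}, {"ax": 0, "ay": 0, "az": 0, "x": -0.001, "y": -0.003, "z": 0.02, "claw": 60}, {"ax": 0, "ay": 0, "az": 0, "x": -0.001, "y": -0.003, "z": 0.06, "claw": 60}, {"ax": 0, "ay": 0, "az": 0, "x": -0.001, "y": -0.003, "z": 0.1, "claw": 60}, {"ax": 0, "ay": 0, "az": 8, "x": 0.01, "y": 0.02, "z": 0.12, "claw": 60}, {"ax": 0, "ay": 0, "az": 16, "x": 0.02, "y": 0.045, "z": 0.12, "claw": 60}, {"ax": 0, "ay": 0, "az": 24, "x": 0.04, "y": 0.07, "z": 0.12, "claw": 60}, {"ax": 0, "ay": 0, "az": 32, "x": 0.06, "y": 0.09, "z": 0.12, "claw": 60}, {"ax": 0, "ay": 0, "az": 40, "x": 0.08, "y": 0.1, "z": 0.12, "claw": 60}, {"ax": 0, "ay": 0, "az": 48, "x": 0.08, "y": 0.1, "z": 0.12, "claw": 60}])

```text
time_s: 6.15
tool_pos: [0.5752, 0.2729, 0.1994]
tool_rot: [180.0, 0.0, 60.7]
force: [-0.1, -0.7, -0.1]
grip_width: 0.0524
```

Call:
step_arm(series=[{"ax": 0, "ay": 0, "az": 8, "x": 0, "y": 0, "z": 0, "claw": 60}, {"ax": 0, "ay": 0, "az": 16, "x": 0, "y": 0, "z": 0, "claw": 60}, {"ax": 0, "ay": 0, "az": 24, "x": 0, "y": 0, "z": 0, "claw": 60}, {"ax": 0, "ay": 0, "az": 32, "x": 0, "y": 0, "z": 0, "claw": 60}, {"ax": 0, "ay": 0, "az": 40, "x": 0, "y": 0, "z": 0, "claw": 60}, {"ax": 0, "ay": 0, "az": 48, "x": 0, "y": 0, "z": 0, "claw": 60}, {"ax": 0, "ay": 0, "az": 56, "x": 0, "y": 0, "z": 0, "claw": 60}, {"ax": 0, "ay": 0, "az": 64, "x": 0, "y": 0, "z": 0, "claw": 60}, {"ax": 0, "ay": 0, "az": 72, "x": 0, "y": 0, "z": 0, "claw": 60}, {"ax": 0, "ay": 0, "az": 80, "x": 0, "y": 0, "z": 0, "claw": 60}, {"ax": 0, "ay": 0, "az": 88, "x": 0, "y": 0, "z": 0, "claw": 60}, {"ax": 0, "ay": 0, "az": 96, "x": 0, "y": 0, "z": 0, "claw": 60}])

```text
time_s: 7.35
tool_pos: [0.5737, 0.2711, 0.2002]
tool_rot: [180.0, -0.0, 156.7]
force: [-0.3, 0.2, 0.2]
grip_width: 0.0522
```

Call:
step_arm(series=[{"ax": 0, "ay": 0, "az": 8, "x": 0, "y": 0, "z": 0, "claw": 60}, {"ax": 0, "ay": 0, "az": 16, "x": 0, "y": 0, "z": 0, "claw": 60}, {"ax": 0, "ay": 0, "az": 24, "x": 0, "y": 0, "z": 0, "claw": 60}, {"ax": 0, "ay": 0, "az": 24, "x": 0, "y": 0, "z": 0, "claw": 60}])

```text
time_s: 7.75
tool_pos: [0.5738, 0.271, 0.2002]
tool_rot: [180.0, -0.0, -179.7]
force: [0.2, -0.7, -0.1]
grip_width: 0.0523
```

```bash
python3 - <<'E'
from h import *
o=status.get_obs(); print(o['time_s'],o['tool_pos'],o['tool_rot'],o['qpos'],o['grip_width'],o['force'])
w=vision.read_camera('wrist'); cv2.imwrite('pics/w4.png',w[:,:,::-1])
w=vision.read_camera('scene'); cv2.imwrite('pics/s4.png',cv2.resize(w[130:270,140:340,::-1],None,fx=4,fy=4,interpolation=cv2.INTER_CUBIC))
c=cam('wrist',o); print(proj(c,[.5735,.273,.128]),proj(c,[.639,.274,.115]),proj(c,[.508,.272,.115]),proj(c,[.4936,.1674,.106]))
E
```

```text
7.75 [0.57375027 0.2709832  0.20024693] [ 1.79978030e+02 -2.70995331e-02 -1.79661213e+02] [-34.63731713  17.27665068   8.62777698  88.2621365   -2.6805064
  74.67597109  64.65498481] 0.05226973056857792 [ 0.20018619 -0.70370094 -0.07594715]
(np.float64(257.180208303897), np.float64(210.7603039783656)) (np.float64(257.60045128009637), np.float64(274.6062433434311)) (np.float64(256.49739006009946), np.float64(125.6659822181936)) (np.float64(124.60927011459404), np.float64(105.48768135173275))
```

View pics/w4.png

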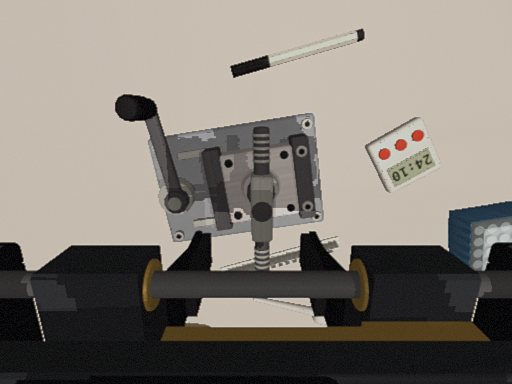

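View pics/s4.png

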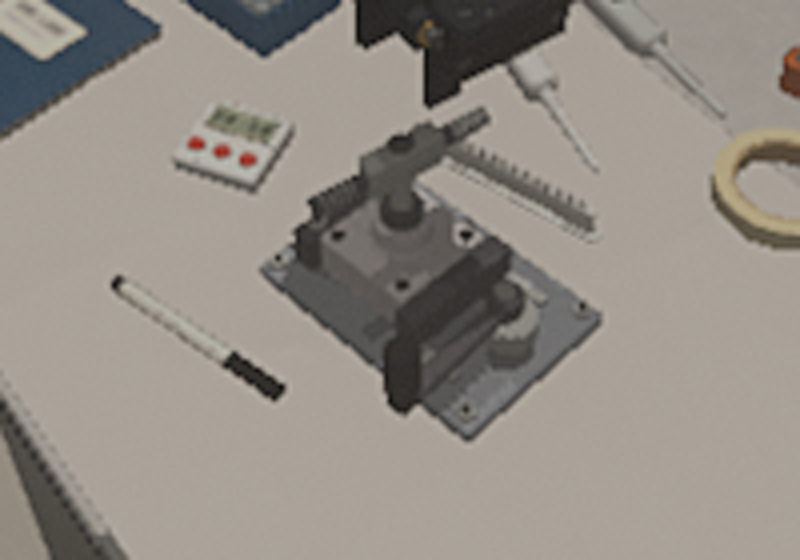

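```bash
python3 - <<'E'
from h import *
o=status.get_obs();c=cam('wrist',o); print(onz(c,262,212,.132),onz(c,261.5,129,.115),onz(c,262.5,268,.115),onz(c,176,201,.062))
d=onz(c,133,107,.106);print('grip',d, np.degrees(np.arctan2(d[1]-.1862,d[0]-.5877)))
E
```

```text
[0.57324581 0.2766411  0.132     ] [0.51060526 0.27604226 0.115     ] [0.63241962 0.27798467 0.115     ] [0.58609166 0.19028589 0.062     ]
grip [0.49440223 0.1740693  0.106     ] -172.59188612736043
```

Lever points left-down onto its stop at about 1.49 rad. The knob is at (262,212) and the wrench is vertical in the picture, 3 to 4 mm further in +y than the top view gave. I'm descending with that correction and closing gently, then checking the side force.

Call:
step_arm(series=[{"ax": 0, "ay": 0, "az": 0, "x": 0, "y": 0.0045, "z": -0.02, "claw": 60}, {"ax": 0, "ay": 0, "az": 0, "x": 0, "y": 0.0045, "z": -0.05, "claw": 60}, {"ax": 0, "ay": 0, "az": 0, "x": 0, "y": 0.0045, "z": -0.08, "claw": 60}, {"ax": 0, "ay": 0, "az": 0, "x": 0, "y": 0.0045, "z": -0.095, "claw": 60}, {"ax": 0, "ay": 0, "az": 0, "x": 0, "y": 0.0045, "z": -0.095, "claw": 40}, {"ax": 0, "ay": 0, "az": 0, "x": 0, "y": 0.0045, "z": -0.095, "claw": 20}, {"ax": 0, "ay": 0, "az": 0, "x": 0, "y": 0.0045, "z": -0.095, "claw": 10}, {"ax": 0, "ay": 0, "az": 0, "x": 0, "y": 0.0045, "z": -0.095, "claw": 10}, {"ax": 0, "ay": 0, "az": 0, "x": 0, "y": 0.0045, "z": -0.095, "claw": 10}, {"ax": 0, "ay": 0, "az": 0, "x": 0, "y": 0.0045, "z": -0.095, "claw": 10}], squeeze=10)

```text
time_s: 8.85
tool_pos: [0.5745, 0.2759, 0.1067]
tool_rot: [179.9, 0.1, -179.7]
force: [0.8, 0.2, 2.6]
grip_width: 0.0172
```

```bash
python3 - <<'E'
from h import *
o=status.get_obs(); print(o['time_s'],o['tool_pos'],o['tool_rot'],o['grip_width'],o['force'],o['wrist_torque'])
E
```

```text
8.85 [0.57448819 0.27594554 0.10671117] [ 1.79905065e+02  1.03740055e-01 -1.79687849e+02] 0.017243842894967942 [0.78742449 0.18118853 2.6027812 ] [ 0.20181951 -0.10634272  0.10081464]
```

Call:
step_arm(series=[{"ax": 0, "ay": 0, "az": 0, "x": -0.0007, "y": 0, "z": 0, "claw": 10}, {"ax": 0, "ay": 0, "az": 0, "x": -0.0007, "y": 0, "z": 0, "claw": 10}, {"ax": 0, "ay": 0, "az": -4, "x": -0.0007, "y": 0, "z": 0, "claw": 10}, {"ax": 0, "ay": 0, "az": -10, "x": -0.0007, "y": 0, "z": -0.0001, "claw": 10}, {"ax": 0, "ay": 0, "az": -17, "x": -0.0007, "y": 0, "z": -0.0002, "claw": 10}, {"ax": 0, "ay": 0, "az": -24, "x": -0.0007, "y": 0, "z": -0.0002, "claw": 10}, {"ax": 0, "ay": 0, "az": -32, "x": -0.0007, "y": 0, "z": -0.0003, "claw": 10}, {"ax": 0, "ay": 0, "az": -40, "x": -0.0007, "y": 0, "z": -0.0003, "claw": 10}, {"ax": 0, "ay": 0, "az": -48, "x": -0.0007, "y": 0, "z": -0.0004, "claw": 10}], squeeze=30)

```text
time_s: 9.75
tool_pos: [0.574, 0.2749, 0.1063]
tool_rot: [179.9, 0.1, 132.0]
force: [-0.6, 0.1, 5.7]
grip_width: 0.0175
```

```bash
python3 - <<'E'
from h import *
o=status.get_obs(); print(o['time_s'],o['tool_pos'],o['tool_rot'],o['grip_width'],o['force'],o['wrist_torque'],o['qpos'])
E
```

```text
9.75 [0.57395336 0.27485334 0.10627097] [1.79929709e+02 5.31967965e-02 1.31957489e+02] 0.017462380221997188 [-0.59545179  0.10244254  5.71920246] [-0.15264095 -0.02024516  0.09471708] [-40.8192879   21.80044672  15.96337569  94.24552799  -6.44740436
  64.77766645  18.76091458]
```

Call:
step_arm(series=[{"ax": 0, "ay": 0, "az": -8, "x": 0, "y": 0, "z": 0, "claw": 10}, {"ax": 0, "ay": 0, "az": -16, "x": 0, "y": 0, "z": -0.0001, "claw": 10}, {"ax": 0, "ay": 0, "az": -24, "x": 0, "y": 0, "z": -0.0002, "claw": 10}, {"ax": 0, "ay": 0, "az": -32, "x": 0, "y": 0, "z": -0.0003, "claw": 10}, {"ax": 0, "ay": 0, "az": -40, "x": 0, "y": 0, "z": -0.0003, "claw": 10}, {"ax": 0, "ay": 0, "az": -48, "x": 0, "y": 0, "z": -0.0004, "claw": 10}, {"ax": 0, "ay": 0, "az": -56, "x": 0, "y": 0, "z": -0.0005, "claw": 10}, {"ax": 0, "ay": 0, "az": -64, "x": 0, "y": 0, "z": -0.0005, "claw": 10}, {"ax": 0, "ay": 0, "az": -72, "x": 0, "y": 0, "z": -0.0006, "claw": 10}, {"ax": 0, "ay": 0, "az": -80, "x": 0, "y": 0, "z": -0.0007, "claw": 10}, {"ax": 0, "ay": 0, "az": -88, "x": 0, "y": 0, "z": -0.0007, "claw": 10}, {"ax": 0, "ay": 0, "az": -96, "x": 0, "y": 0, "z": -0.0008, "claw": 10}])

```text
time_s: 10.95
tool_pos: [0.572, 0.2751, 0.1054]
tool_rot: [-179.9, 0.1, 36.0]
force: [-4.4, -0.3, 8.6]
grip_width: 0.0176
```

Call:
step_arm(series=[{"ax": 0, "ay": 0, "az": -8, "x": 0, "y": 0, "z": 0, "claw": 10}, {"ax": 0, "ay": 0, "az": -16, "x": 0, "y": 0, "z": -0.0001, "claw": 10}, {"ax": 0, "ay": 0, "az": -24, "x": 0, "y": 0, "z": -0.0002, "claw": 10}, {"ax": 0, "ay": 0, "az": -31, "x": 0, "y": 0, "z": -0.0003, "claw": 10}, {"ax": 0, "ay": 0, "az": -36, "x": 0, "y": 0, "z": -0.0003, "claw": 10}, {"ax": 0, "ay": 0, "az": -38, "x": 0, "y": 0, "z": -0.0003, "claw": 10}, {"ax": 0, "ay": 0, "az": -38, "x": 0, "y": 0, "z": -0.0003, "claw": 10}, {"ax": 0, "ay": 0, "az": -38, "x": 0, "y": 0, "z": -0.0003, "claw": 10}, {"ax": 0, "ay": 0, "az": -38, "x": 0, "y": 0, "z": -0.0003, "claw": 10}, {"ax": 0, "ay": 0, "az": -38, "x": 0, "y": 0, "z": -0.0003, "claw": 10}])

```text
time_s: 11.95
tool_pos: [0.5718, 0.276, 0.1051]
tool_rot: [-179.9, 0.2, -1.7]
force: [-5.3, 0.6, 10.2]
grip_width: 0.0176
```

```bash
python3 - <<'E'
from h import *
o=status.get_obs(); print(o['time_s'],o['tool_pos'],o['tool_rot'],o['grip_width'],o['force'],o['wrist_torque'],o['qpos'])
w=vision.read_camera('wrist'); cv2.imwrite('pics/w5.png',w[:,:,::-1])
E
```

```text
11.95 [0.57175178 0.27600795 0.10509181] [-179.92612438    0.19377514   -1.68642243] 0.017584415418742713 [-5.32038604  0.59540045 10.18167759] [ 0.14753926  1.23645019 -0.08427132] [ -58.98583336   25.36066681   39.48977768   94.99503778  -17.4963322
   66.08697895 -106.67664235]
```

View pics/w5.png

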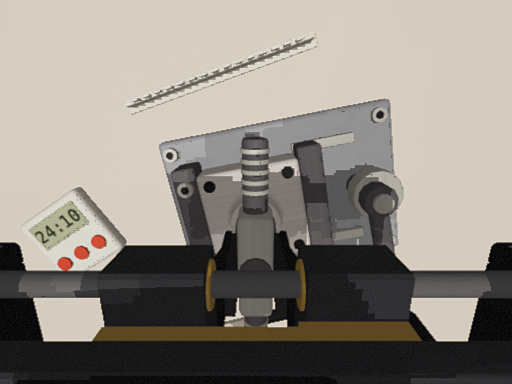

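The wrist view shows the bar upright in the jaws after about 182° (tap ≈ 3.3 rad), and it's standing still. Next is a quarter turn back.

Call:
step_arm(series=[{"ax": 0, "ay": 0, "az": 4, "x": 0.0005, "y": 0, "z": 0.0, "claw": 10}, {"ax": 0, "ay": 0, "az": 12, "x": 0.0005, "y": 0, "z": 0.0001, "claw": 10}, {"ax": 0, "ay": 0, "az": 20, "x": 0.0005, "y": 0, "z": 0.0002, "claw": 10}, {"ax": 0, "ay": 0, "az": 28, "x": 0.0005, "y": 0, "z": 0.0002, "claw": 10}, {"ax": 0, "ay": 0, "az": 36, "x": 0.0005, "y": 0, "z": 0.0003, "claw": 10}, {"ax": 0, "ay": 0, "az": 44, "x": 0.0005, "y": 0, "z": 0.0004, "claw": 10}, {"ax": 0, "ay": 0, "az": 52, "x": 0.0005, "y": 0, "z": 0.0004, "claw": 10}, {"ax": 0, "ay": 0, "az": 60, "x": 0.0005, "y": 0, "z": 0.0005, "claw": 10}, {"ax": 0, "ay": 0, "az": 68, "x": 0.0005, "y": 0, "z": 0.0006, "claw": 10}, {"ax": 0, "ay": 0, "az": 76, "x": 0.0005, "y": 0, "z": 0.0006, "claw": 10}, {"ax": 0, "ay": 0, "az": 84, "x": 0.0005, "y": 0, "z": 0.0007, "claw": 10}, {"ax": 0, "ay": 0, "az": 92, "x": 0.0005, "y": 0, "z": 0.0008, "claw": 10}])

```text
time_s: 13.2
tool_pos: [0.5731, 0.2745, 0.1059]
tool_rot: [-179.9, 0.0, 90.6]
force: [-1.9, -0.9, 7.4]
grip_width: 0.018
```

Call:
step_arm(series=[{"ax": 0, "ay": 0, "az": 5, "x": 0, "y": 0, "z": 0, "claw": 10}, {"ax": 0, "ay": 0, "az": 8, "x": 0, "y": 0, "z": 0, "claw": 10}, {"ax": 0, "ay": 0, "az": 8, "x": 0, "y": 0, "z": 0, "claw": 10}, {"ax": 0, "ay": 0, "az": 8, "x": 0, "y": 0, "z": 0, "claw": 10}, {"ax": 0, "ay": 0, "az": 8, "x": 0, "y": 0, "z": 0, "claw": 10}])

```text
time_s: 13.7
tool_pos: [0.5734, 0.2745, 0.106]
tool_rot: [-179.9, 0.0, 98.3]
force: [-2.0, -1.7, 8.0]
grip_width: 0.0178
```

```bash
python3 - <<'E'
from h import *
o=status.get_obs(); print(o['time_s'],o['tool_pos'],o['tool_rot'],o['grip_width'],o['force'],o['wrist_torque'],o['qpos'])
w=vision.read_camera('wrist'); cv2.imwrite('pics/w6.png',w[:,:,::-1])
E
```

```text
13.7 [0.57340194 0.27450356 0.10596382] [-1.79941762e+02  1.85797674e-02  9.82756394e+01] 0.017778815043726907 [-2.02462396 -1.71367579  8.0244095 ] [-0.34590675  0.63735713  0.12849368] [-45.00199282  22.29195591  21.28372982  94.38782821  -8.73583839
  65.0236908  -13.1842592 ]
```

View pics/w6.png

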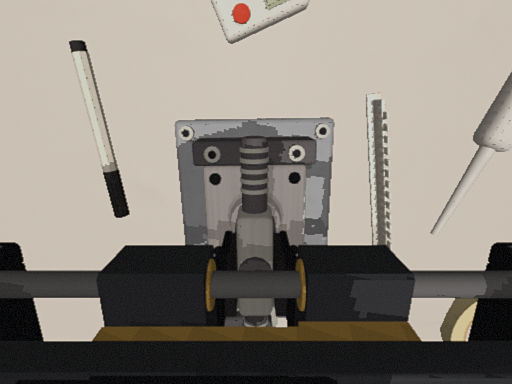

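The bar and the vice's plate are both square to the picture, so the tap is about π/2. Next I go forward 100° to the regrasp position.

Call:
step_arm(series=[{"ax": 0, "ay": 0, "az": -4, "x": 0, "y": 0, "z": 0.0, "claw": 10}, {"ax": 0, "ay": 0, "az": -12, "x": 0, "y": 0, "z": -0.0001, "claw": 10}, {"ax": 0, "ay": 0, "az": -20, "x": 0, "y": 0, "z": -0.0002, "claw": 10}, {"ax": 0, "ay": 0, "az": -28, "x": 0, "y": 0, "z": -0.0002, "claw": 10}, {"ax": 0, "ay": 0, "az": -36, "x": 0, "y": 0, "z": -0.0003, "claw": 10}, {"ax": 0, "ay": 0, "az": -44, "x": 0, "y": 0, "z": -0.0004, "claw": 10}, {"ax": 0, "ay": 0, "az": -52, "x": 0, "y": 0, "z": -0.0004, "claw": 10}, {"ax": 0, "ay": 0, "az": -60, "x": 0, "y": 0, "z": -0.0005, "claw": 10}, {"ax": 0, "ay": 0, "az": -68, "x": 0, "y": 0, "z": -0.0006, "claw": 10}, {"ax": 0, "ay": 0, "az": -76, "x": 0, "y": 0, "z": -0.0006, "claw": 10}, {"ax": 0, "ay": 0, "az": -84, "x": 0, "y": 0, "z": -0.0007, "claw": 10}, {"ax": 0, "ay": 0, "az": -92, "x": 0, "y": 0, "z": -0.0008, "claw": 10}])

```text
time_s: 14.95
tool_pos: [0.5718, 0.2758, 0.1051]
tool_rot: [-179.9, 0.2, 6.0]
force: [-6.4, 0.7, 10.5]
grip_width: 0.0177
```

Call:
step_arm(series=[{"ax": 0, "ay": 0, "az": -6, "x": 0, "y": 0, "z": 0, "claw": 10}, {"ax": 0, "ay": 0, "az": -8, "x": 0, "y": 0, "z": 0, "claw": 10}, {"ax": 0, "ay": 0, "az": -8, "x": 0, "y": 0, "z": 0, "claw": 10}, {"ax": 0, "ay": 0, "az": -8, "x": 0, "y": 0, "z": 0, "claw": 50}, {"ax": 0, "ay": 0, "az": -8, "x": 0, "y": 0, "z": 0, "claw": 50}, {"ax": 0, "ay": 0, "az": -8, "x": 0, "y": 0, "z": 0, "claw": 50}, {"ax": 0, "ay": 0, "az": -8, "x": 0, "y": 0, "z": 0.03, "claw": 50}, {"ax": 0, "ay": 0, "az": -8, "x": 0, "y": 0, "z": 0.055, "claw": 50}, {"ax": 0, "ay": 0, "az": 0, "x": 0, "y": 0, "z": 0.06, "claw": 50}, {"ax": 0, "ay": 0, "az": 8, "x": 0, "y": 0, "z": 0.06, "claw": 50}, {"ax": 0, "ay": 0, "az": 16, "x": 0, "y": 0, "z": 0.06, "claw": 50}, {"ax": 0, "ay": 0, "az": 24, "x": 0, "y": 0, "z": 0.06, "claw": 50}])

```text
time_s: 16.15
tool_pos: [0.5736, 0.2747, 0.1637]
tool_rot: [180.0, 0.0, 30.6]
force: [-0.3, -0.3, 0.1]
grip_width: 0.0436
```

Call:
step_arm(series=[{"ax": 0, "ay": 0, "az": 8, "x": 0, "y": 0, "z": 0, "claw": 50}, {"ax": 0, "ay": 0, "az": 16, "x": 0, "y": 0, "z": 0, "claw": 50}, {"ax": 0, "ay": 0, "az": 24, "x": 0, "y": 0, "z": 0, "claw": 50}, {"ax": 0, "ay": 0, "az": 32, "x": 0, "y": 0, "z": 0, "claw": 50}, {"ax": 0, "ay": 0, "az": 40, "x": 0, "y": 0, "z": 0, "claw": 50}, {"ax": 0, "ay": 0, "az": 48, "x": 0, "y": 0, "z": 0, "claw": 50}, {"ax": 0, "ay": 0, "az": 56, "x": 0, "y": 0, "z": 0, "claw": 50}, {"ax": 0, "ay": 0, "az": 64, "x": 0, "y": 0, "z": 0, "claw": 50}, {"ax": 0, "ay": 0, "az": 72, "x": 0, "y": 0, "z": 0, "claw": 50}, {"ax": 0, "ay": 0, "az": 80, "x": 0, "y": 0, "z": 0, "claw": 50}, {"ax": 0, "ay": 0, "az": 88, "x": 0, "y": 0, "z": 0, "claw": 50}, {"ax": 0, "ay": 0, "az": 96, "x": 0, "y": 0, "z": 0, "claw": 50}])

```text
time_s: 17.35
tool_pos: [0.5736, 0.2745, 0.1635]
tool_rot: [-179.9, 0.0, 126.6]
force: [-0.6, -0.4, -0.7]
grip_width: 0.0434
```

Call:
step_arm(series=[{"ax": 0, "ay": 0, "az": 8, "x": 0, "y": 0, "z": 0, "claw": 50}, {"ax": 0, "ay": 0, "az": 16, "x": 0, "y": 0, "z": 0, "claw": 50}, {"ax": 0, "ay": 0, "az": 24, "x": 0, "y": 0, "z": 0, "claw": 50}, {"ax": 0, "ay": 0, "az": 32, "x": 0, "y": 0, "z": 0, "claw": 50}, {"ax": 0, "ay": 0, "az": 40, "x": 0, "y": 0, "z": 0, "claw": 50}, {"ax": 0, "ay": 0, "az": 48, "x": 0, "y": 0, "z": 0, "claw": 50}, {"ax": 0, "ay": 0, "az": 52, "x": 0, "y": 0, "z": 0, "claw": 50}, {"ax": 0, "ay": 0, "az": 52, "x": 0, "y": 0, "z": 0, "claw": 50}, {"ax": 0, "ay": 0, "az": 52, "x": 0, "y": 0, "z": 0, "claw": 50}])

```text
time_s: 18.25
tool_pos: [0.5737, 0.2747, 0.1637]
tool_rot: [-180.0, -0.0, 178.2]
force: [0.4, 0.4, 0.6]
grip_width: 0.0437
```

```bash
python3 - <<'E'
from h import *
o=status.get_obs(); print(o['time_s'],o['tool_pos'],o['tool_rot'],o['grip_width'],o['force'],o['qpos'])
w=vision.read_camera('wrist'); cv2.imwrite('pics/w7.png',w[:,:,::-1])
E
```

```text
18.25 [0.57370844 0.27466029 0.16369054] [-1.79978082e+02 -2.92240388e-02  1.78151596e+02] 0.0436619687550242 [0.44645294 0.3977019  0.62819172] [-37.79426119  18.91825943  12.18052781  90.68202452  -4.1460845
  70.87895912  63.26074041]
```

View pics/w7.png

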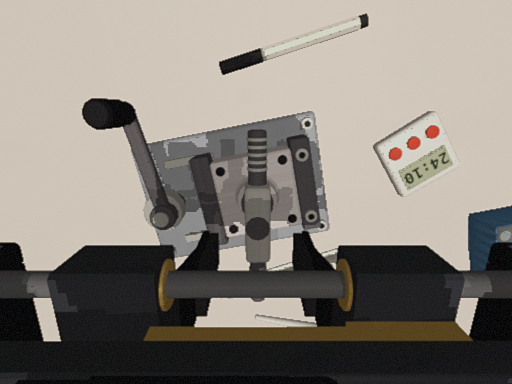

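The bar is upright at column 258, so the regrasp is lined up. Lever is still closed, bystanders unmoved.

Call:
step_arm(series=[{"ax": 0, "ay": 0, "az": 0, "x": -0.0007, "y": 0.001, "z": -0.02, "claw": 50}, {"ax": 0, "ay": 0, "az": 0, "x": -0.0007, "y": 0.001, "z": -0.045, "claw": 50}, {"ax": 0, "ay": 0, "az": 0, "x": -0.0007, "y": 0.001, "z": -0.058, "claw": 50}, {"ax": 0, "ay": 0, "az": 0, "x": -0.0007, "y": 0.001, "z": -0.058, "claw": 10}, {"ax": 0, "ay": 0, "az": 0, "x": -0.0007, "y": 0.001, "z": -0.058, "claw": 10}, {"ax": 0, "ay": 0, "az": 0, "x": -0.0007, "y": 0.001, "z": -0.058, "claw": 10}, {"ax": 0, "ay": 0, "az": 0, "x": -0.0007, "y": 0.001, "z": -0.058, "claw": 10}, {"ax": 0, "ay": 0, "az": 0, "x": -0.0007, "y": 0.001, "z": -0.058, "claw": 10}, {"ax": 0, "ay": 0, "az": 0, "x": -0.0007, "y": 0.001, "z": -0.058, "claw": 10}], squeeze=30)

```text
time_s: 19.2
tool_pos: [0.5738, 0.2762, 0.1073]
tool_rot: [180.0, 0.1, 178.3]
force: [0.4, -1.4, 5.2]
grip_width: 0.0177
```

Call:
step_arm(series=[{"ax": 0, "ay": 0, "az": -4, "x": 0, "y": 0, "z": 0.0, "claw": 10}, {"ax": 0, "ay": 0, "az": -12, "x": 0, "y": 0, "z": -0.0001, "claw": 10}, {"ax": 0, "ay": 0, "az": -20, "x": 0, "y": 0, "z": -0.0002, "claw": 10}, {"ax": 0, "ay": 0, "az": -28, "x": 0, "y": 0, "z": -0.0002, "claw": 10}, {"ax": 0, "ay": 0, "az": -36, "x": 0, "y": 0, "z": -0.0003, "claw": 10}, {"ax": 0, "ay": 0, "az": -44, "x": 0, "y": 0, "z": -0.0004, "claw": 10}, {"ax": 0, "ay": 0, "az": -52, "x": 0, "y": 0, "z": -0.0004, "claw": 10}, {"ax": 0, "ay": 0, "az": -60, "x": 0, "y": 0, "z": -0.0005, "claw": 10}, {"ax": 0, "ay": 0, "az": -68, "x": 0, "y": 0, "z": -0.0006, "claw": 10}, {"ax": 0, "ay": 0, "az": -76, "x": 0, "y": 0, "z": -0.0006, "claw": 10}, {"ax": 0, "ay": 0, "az": -83, "x": 0, "y": 0, "z": -0.0007, "claw": 10}, {"ax": 0, "ay": 0, "az": -88, "x": 0, "y": 0, "z": -0.0008, "claw": 10}])

```text
time_s: 20.4
tool_pos: [0.5732, 0.2754, 0.1066]
tool_rot: [180.0, 0.0, 90.0]
force: [-2.3, -2.0, 7.8]
grip_width: 0.0177
```

Call:
step_arm(series=[{"ax": 0, "ay": 0, "az": 0, "x": 0, "y": 0, "z": 0, "claw": 10}, {"ax": 0, "ay": 0, "az": 0, "x": 0, "y": 0, "z": 0, "claw": 10}, {"ax": 0, "ay": 0, "az": 0, "x": 0, "y": 0, "z": 0, "claw": 10}, {"ax": 0, "ay": 0, "az": 0, "x": 0, "y": 0, "z": 0, "claw": 10}, {"ax": 0, "ay": 0, "az": 0, "x": 0, "y": 0, "z": 0, "claw": 10}])

```text
time_s: 20.9
tool_pos: [0.5732, 0.2753, 0.1066]
tool_rot: [-180.0, 0.0, 90.2]
force: [-1.7, -2.5, 6.7]
grip_width: 0.0181
```

```bash
python3 - <<'E'
from h import *
o=status.get_obs(); print(o['time_s'],o['tool_pos'],o['tool_rot'],o['grip_width'],o['force'],o['qpos'])
w=vision.read_camera('wrist'); cv2.imwrite('pics/w8.png',w[:,:,::-1])
E
```

```text
20.9 [0.5731832  0.27534543 0.10656151] [-1.79999153e+02  1.81381666e-02  9.02322321e+01] 0.018076754160277365 [-1.69895785 -2.46102963  6.73846377] [-49.14629851  22.84737603  26.46786534  94.53657307 -10.97090881
  65.21137173 -19.61943602]
```

View pics/w8.png

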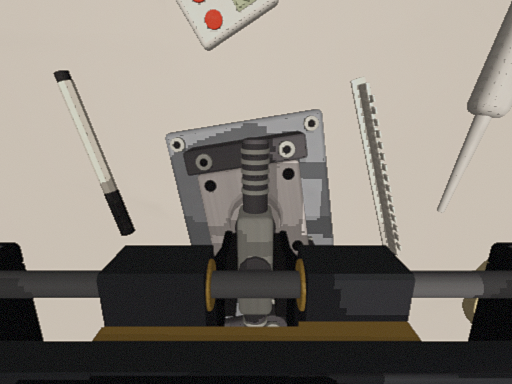

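The plate is tilted about 9° against the bar, so the tap is about 4.86 rad and stopped. I'm going a quarter turn back.

Call:
step_arm(series=[{"ax": 0, "ay": 0, "az": 4, "x": 0, "y": 0, "z": 0.0, "claw": 10}, {"ax": 0, "ay": 0, "az": 12, "x": 0, "y": 0, "z": 0.0001, "claw": 10}, {"ax": 0, "ay": 0, "az": 20, "x": 0, "y": 0, "z": 0.0002, "claw": 10}, {"ax": 0, "ay": 0, "az": 28, "x": 0, "y": 0, "z": 0.0002, "claw": 10}, {"ax": 0, "ay": 0, "az": 36, "x": 0, "y": 0, "z": 0.0003, "claw": 10}, {"ax": 0, "ay": 0, "az": 44, "x": 0, "y": 0, "z": 0.0004, "claw": 10}, {"ax": 0, "ay": 0, "az": 52, "x": 0, "y": 0, "z": 0.0004, "claw": 10}, {"ax": 0, "ay": 0, "az": 60, "x": 0, "y": 0, "z": 0.0005, "claw": 10}, {"ax": 0, "ay": 0, "az": 68, "x": 0, "y": 0, "z": 0.0006, "claw": 10}, {"ax": 0, "ay": 0, "az": 76, "x": 0, "y": 0, "z": 0.0006, "claw": 10}, {"ax": 0, "ay": 0, "az": 84, "x": 0, "y": 0, "z": 0.0007, "claw": 10}, {"ax": 0, "ay": 0, "az": 91, "x": 0, "y": 0, "z": 0.0008, "claw": 10}])

```text
time_s: 22.15
tool_pos: [0.5738, 0.2762, 0.1074]
tool_rot: [179.9, 0.1, -178.4]
force: [-0.5, -0.5, 3.9]
grip_width: 0.0177
```

Call:
step_arm(series=[{"ax": 0, "ay": 0, "az": 6, "x": 0, "y": 0, "z": 0, "claw": 10}, {"ax": 0, "ay": 0, "az": 6, "x": 0, "y": 0, "z": 0, "claw": 10}, {"ax": 0, "ay": 0, "az": 6, "x": 0, "y": 0, "z": 0, "claw": 10}, {"ax": 0, "ay": 0, "az": 6, "x": 0, "y": 0, "z": 0, "claw": 10}, {"ax": 0, "ay": 0, "az": 6, "x": 0, "y": 0, "z": 0, "claw": 10}])

```text
time_s: 22.65
tool_pos: [0.5738, 0.2763, 0.1074]
tool_rot: [180.0, 0.1, -172.8]
force: [-0.1, -0.8, 6.5]
grip_width: 0.0175
```

```bash
python3 - <<'E'
from h import *
o=status.get_obs(); print(o['time_s'],o['tool_pos'],o['tool_rot'],o['grip_width'],o['force'],o['qpos'])
w=vision.read_camera('wrist'); cv2.imwrite('pics/w9.png',w[:,:,::-1])
E
```

```text
22.65 [0.57381205 0.27628458 0.10738996] [ 1.79962103e+02  1.12514279e-01 -1.72848270e+02] 0.017502632261413933 [-0.14336604 -0.76689172  6.47736823] [-36.36751346  21.47812327  10.27066147  93.96485809  -4.1348047
  64.80909927  72.11002682]
```

View pics/w9.png

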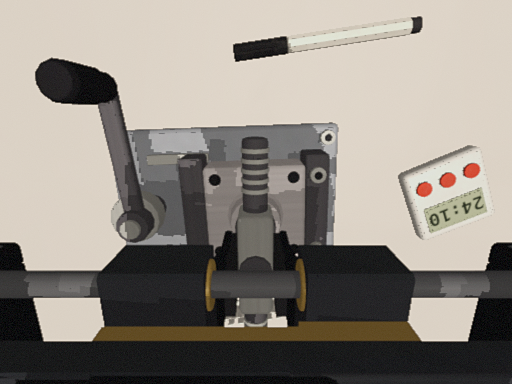

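The bar is nearly square to the plate (tap ≈ 3.17 rad) and the lever is still closed. Now forward to the stop, about 178°.

Call:
step_arm(series=[{"ax": 0, "ay": 0, "az": -4, "x": 0, "y": 0, "z": 0.0, "claw": 10}, {"ax": 0, "ay": 0, "az": -12, "x": 0, "y": 0, "z": -0.0001, "claw": 10}, {"ax": 0, "ay": 0, "az": -20, "x": 0, "y": 0, "z": -0.0002, "claw": 10}, {"ax": 0, "ay": 0, "az": -28, "x": 0, "y": 0, "z": -0.0002, "claw": 10}, {"ax": 0, "ay": 0, "az": -36, "x": 0, "y": 0, "z": -0.0003, "claw": 10}, {"ax": 0, "ay": 0, "az": -44, "x": 0, "y": 0, "z": -0.0004, "claw": 10}, {"ax": 0, "ay": 0, "az": -52, "x": 0, "y": 0, "z": -0.0004, "claw": 10}, {"ax": 0, "ay": 0, "az": -60, "x": 0, "y": 0, "z": -0.0005, "claw": 10}, {"ax": 0, "ay": 0, "az": -68, "x": 0, "y": 0, "z": -0.0006, "claw": 10}, {"ax": 0, "ay": 0, "az": -76, "x": 0, "y": 0, "z": -0.0006, "claw": 10}, {"ax": 0, "ay": 0, "az": -84, "x": 0, "y": 0, "z": -0.0007, "claw": 10}, {"ax": 0, "ay": 0, "az": -92, "x": 0, "y": 0, "z": -0.0008, "claw": 10}])

```text
time_s: 23.9
tool_pos: [0.5732, 0.2754, 0.1066]
tool_rot: [180.0, 0.0, 94.8]
force: [-3.0, -1.9, 9.1]
grip_width: 0.0177
```

Call:
step_arm(series=[{"ax": 0, "ay": 0, "az": -8, "x": 0.0003, "y": 0, "z": 0.0, "claw": 10}, {"ax": 0, "ay": 0, "az": -16, "x": 0.0003, "y": 0, "z": -0.0001, "claw": 10}, {"ax": 0, "ay": 0, "az": -24, "x": 0.0003, "y": 0, "z": -0.0002, "claw": 10}, {"ax": 0, "ay": 0, "az": -32, "x": 0.0003, "y": 0, "z": -0.0002, "claw": 10}, {"ax": 0, "ay": 0, "az": -40, "x": 0.0003, "y": 0, "z": -0.0003, "claw": 10}, {"ax": 0, "ay": 0, "az": -48, "x": 0.0003, "y": 0, "z": -0.0004, "claw": 10}, {"ax": 0, "ay": 0, "az": -56, "x": 0.0003, "y": 0, "z": -0.0004, "claw": 10}, {"ax": 0, "ay": 0, "az": -63, "x": 0.0003, "y": 0, "z": -0.0005, "claw": 10}, {"ax": 0, "ay": 0, "az": -69, "x": 0.0003, "y": 0, "z": -0.0006, "claw": 10}, {"ax": 0, "ay": 0, "az": -74, "x": 0.0003, "y": 0, "z": -0.0006, "claw": 10}, {"ax": 0, "ay": 0, "az": -79, "x": 0.0003, "y": 0, "z": -0.0007, "claw": 10}, {"ax": 0, "ay": 0, "az": -82, "x": 0.0003, "y": 0, "z": -0.0007, "claw": 10}])

```text
time_s: 25.1
tool_pos: [0.5725, 0.276, 0.1059]
tool_rot: [-180.0, 0.1, 13.0]
force: [-4.8, -1.8, 10.3]
grip_width: 0.0177
```

```bash
python3 - <<'E'
from h import *
o=status.get_obs(); print(o['time_s'],o['tool_pos'],o['tool_rot'],o['grip_width'],o['force'],o['wrist_torque'],o['qpos'])
E
```

```text
25.1 [0.57249199 0.27595278 0.10587523] [-1.79978541e+02  1.18935824e-01  1.30104713e+01] 0.017742106390986136 [-4.81112714 -1.82418912 10.32625348] [-0.61012873  1.28616058  0.13819404] [-59.75942087  25.63914005  40.54959875  94.90840821 -17.94313678
  66.24480286 -91.63918425]
```

Call:
step_arm(series=[{"ax": 0, "ay": 0, "az": -2, "x": 0, "y": 0, "z": 0, "claw": 10}, {"ax": 0, "ay": 0, "az": -4, "x": 0, "y": 0, "z": 0, "claw": 10}, {"ax": 0, "ay": 0, "az": -6, "x": 0, "y": 0, "z": 0, "claw": 10}, {"ax": 0, "ay": 0, "az": -6, "x": 0, "y": 0, "z": 0, "claw": 10}])

```text
time_s: 25.5
tool_pos: [0.5725, 0.2761, 0.1058]
tool_rot: [180.0, 0.1, 7.2]
force: [-4.8, -1.9, 10.4]
grip_width: 0.0179
```

```bash
python3 - <<'E'
from h import *
o=status.get_obs(); print(o['time_s'],o['tool_pos'],o['tool_rot'],o['grip_width'],o['force'],o['wrist_torque'])
w=vision.read_camera('wrist'); cv2.imwrite('pics/w10.png',w[:,:,::-1])
E
```

```text
25.5 [0.57250597 0.27606709 0.10578214] [1.79986935e+02 1.10269845e-01 7.23697336e+00] 0.01789312907215825 [-4.84105138 -1.94726443 10.43883413] [-0.57403949  1.23307544  0.65296467]
```

View pics/w10.png

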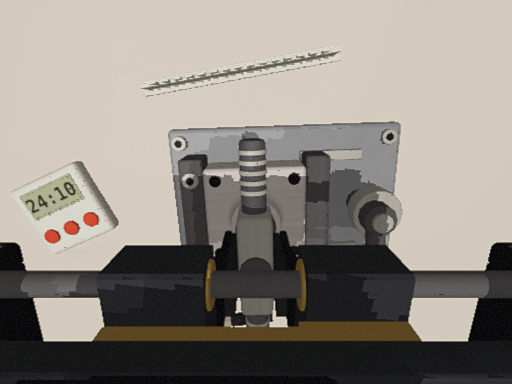

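The bar has turned to the stop: moment z jumped from 0.14 to 0.65 N m, and the bar is square to the plate. I'm letting go and lifting away.

Call:
step_arm(series=[{"ax": 0, "ay": 0, "az": 2, "x": 0, "y": 0, "z": 0, "claw": 10}, {"ax": 0, "ay": 0, "az": 2, "x": 0, "y": 0, "z": 0, "claw": 50}, {"ax": 0, "ay": 0, "az": 2, "x": 0, "y": 0, "z": 0, "claw": 50}, {"ax": 0, "ay": 0, "az": 2, "x": 0, "y": 0, "z": 0, "claw": 50}, {"ax": 0, "ay": 0, "az": 2, "x": 0, "y": 0, "z": 0.03, "claw": 50}, {"ax": 0, "ay": 0, "az": 2, "x": 0, "y": 0, "z": 0.065, "claw": 50}, {"ax": 0, "ay": 0, "az": 2, "x": 0, "y": 0, "z": 0.1, "claw": 50}, {"ax": 0, "ay": 0, "az": 2, "x": -0.02, "y": 0.03, "z": 0.13, "claw": 50}, {"ax": 0, "ay": 0, "az": 2, "x": -0.04, "y": 0.07, "z": 0.15, "claw": 50}, {"ax": 0, "ay": 0, "az": 2, "x": -0.06, "y": 0.11, "z": 0.16, "claw": 50}, {"ax": 0, "ay": 0, "az": 2, "x": -0.08, "y": 0.15, "z": 0.16, "claw": 50}, {"ax": 0, "ay": 0, "az": 2, "x": -0.08, "y": 0.15, "z": 0.16, "claw": 50}])

```text
time_s: 26.75
tool_pos: [0.4874, 0.4351, 0.2635]
tool_rot: [-179.8, 0.2, 10.0]
force: [0.1, 1.6, -0.7]
grip_width: 0.0439
```

```bash
python3 - <<'E'
from h import *
o=status.get_obs(); print(o['time_s'],o['tool_pos'],o['tool_rot'],o['force'],np.abs(o['joint_velocities']).max())
w=vision.read_camera('scene'); cv2.imwrite('pics/s11.png',cv2.resize(w[130:270,140:340,::-1],None,fx=4,fy=4,interpolation=cv2.INTER_CUBIC))
w=vision.read_camera('top'); cv2.imwrite('pics/t11.png',cv2.resize(w[130:250,150:340,::-1],None,fx=4,fy=4,interpolation=cv2.INTER_CUBIC))
E
```

```text
26.75 [0.48738954 0.43514473 0.26354617] [-1.79779932e+02  1.53196142e-01  9.98959592e+00] [ 0.14011342  1.5627639  -0.69815562] 3.812054106090951
```

View pics/s11.png

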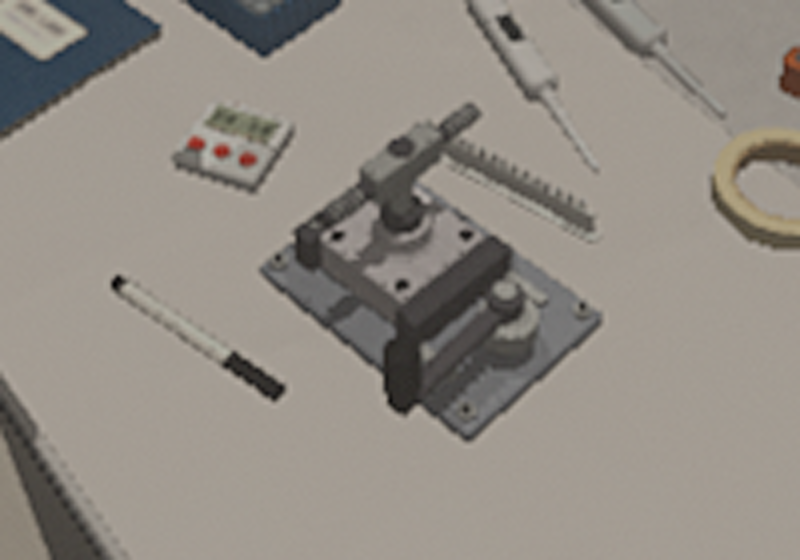

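View pics/t11.png

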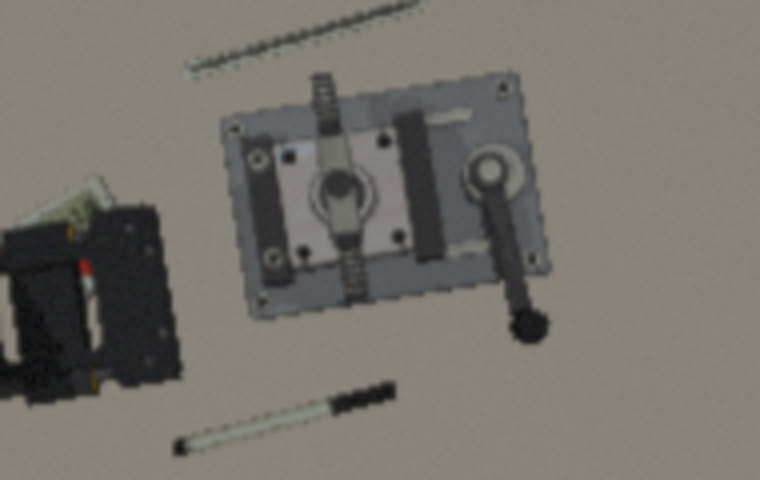

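Collar is down on the boss and the wrench runs along the vice's x, from (322,75) to (355,300). The lever is closed with its handle at (528,325), and marker, comb and timer are where they started. The arm is clear, so I'm handing in.

Call:
step_arm(series=[{"ax": 0, "ay": 0, "az": 0, "x": 0, "y": 0, "z": 0, "claw": 50}, {"ax": 0, "ay": 0, "az": 0, "x": 0, "y": 0, "z": 0, "claw": 50}, {"ax": 0, "ay": 0, "az": 0, "x": 0, "y": 0, "z": 0, "claw": 50}])

```text
time_s: 27.15
tool_pos: [0.4943, 0.4246, 0.2647]
tool_rot: [180.0, -0.0, 9.1]
force: [0.4, -0.1, 0.2]
grip_width: 0.0433
```

```bash
python3 -c "
from cell import workorder; print(workorder.sign_off())"
```

```text
the job is handed in; nothing more can be done
None
```

The clamp is closed and the tap is down on its stop. I handed the job in at 27.15 s of the 72 s allowed, and it gives no verdict.

- **Clamp:** I gripped the lever's handle and swung it clockwise on to its stop at about 1.5 rad before touching the tap. The stop pushed back with about 7.6 N.
- **Tap:** From about 0.15 rad I turned it to 3.3, back to 1.57, forward to 4.86, back to 3.17, and on to the stop. On the second forward run I let go at 3.3 rad to regrasp half a turn round. At the stop the wrist moment jumped from 0.14 to 0.65 N m.
- **Last checks:** The pictures show the wrench along the vice's x, the collar on the boss and the lever still closed. The comb and marker are unmoved. The timer shows no shift either, though the gripper hid part of it in the last top view. The arm was clear, with about zero force on it.

**Disagreements:** The wrist camera put the vice 3–4 mm further in +y than the top view did. I used the wrist value, and closing on the wrench gave almost no side force, which fits it. The wrist force read 4–10 N upward while gripping the lever or wrench; I did not chase it. All joint angles are my estimates from tool poses and pictures.

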